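Set up and level the folding counter shelf

ROBOT

A 7-joint arm with a two-finger parallel gripper is mounted at the origin on a cart in front of the work surface, level with it; the furniture and walls round the work are solid. World frame = base frame: x ahead of the robot, y to its left, z up, the work surface at z = 0. Lengths are in m, angles in rad, forces in N, time in s.
With the tool pointing down it reaches from about 0.4 to 0.875 m from the base axis. Payload 6.5 kg.
Tool frame: the origin (TCP) lies between the finger pads; the fingertips stand 11 mm ahead of it and the grasp point (between the pads) lies 8 mm behind it; z points along the fingers, y is the direction in which the jaws open and shut (so a half turn about z gives the same grasp; the last joint's range is limited). The gripper opens to 85 mm and grips with 20 to 120 N. Pads are 22 mm wide; open, the fingers measure 114 mm over their backs; the gripper's body (76 mm by 85 mm) begins 54 mm behind the grasp point. The pads swing forward as they close: fully open they stand 13 mm farther back than shut.
Start: joints at [1.1, 0.536, -0.004, 1.538, 0.003, 1.067, -0.071], TCP at [0.256, -0.597, 0.242] pointing down, gripper open.
Joint ranges: [-2.7, 2.7], [-0.37, 2.16], [-1.27, 1.26], [0.24, 2.4], [-1.31, 4.45], [0.19, 1.91], [-2.76, 2.76]. Speed limits (rad/s): [2.39, 2.39, 3.14, 3.14, 3.14, 3.14, 3.14].

INTERFACE

Orientations are given as a unit quaternion [w, x, y, z].
In Python, from workcell import env gives the robot as it stands.
- The arm moves only by the tool carry_out, never from a script. Its argument "rows" is a list of rows, each a list of 3 entries, a list of its own where there are three numbers: the closure, from -1 (fully open) to 1 (shut), so that 0 is half open, then the shift along the tool's x, y, z normalised to -1 to 1, where 1 is 0.03 m, then the turn, a rotation vector about the tool's x, y, z normalised to -1 to 1, where 1 is 0.12 rad. In form: [[hand, [dx, dy, dz], [rx, ry, rz]], ...]. A call has 1 to 20 rows; each row shifts and turns the pose as measured when the row begins, along the tool's axes as they then stand; what a row does not reach is not made up. A row lasts 1/12 s, in which the tool goes at most 41.7 mm and 7.16 degrees, less where a joint would pass 70% of its speed; a pose out of reach is approached as far as the arm can. A call with a number of a shift or a turn outside -1 to 1 is refused whole. A call with a gripper value outside its range is refused whole. The fingers move at their own pace and stop on an object; the grip force is fixed at half the most. Time passes only in rows, so rows that do not move let the fingers close. It gives the time, the measured TCP pose, the force and the opening at its end, in the units of the state.
- env.get_obs(): the state, without advancing time (a new reading comes with each control period).
- env.read_camera(name): name is "side" or "top" or "wrist"; returns a dict with "img" (400x640x3 uint8, red, green, blue), "fx", "fy", "cx", "cy" (pixels), "D" ([k1, k2, p1, p2, k3] as OpenCV has them; the pictures are not rectified), "rvec" (rotation vector, rad) and "tvec" (3), from world to camera coordinates, as OpenCV has them. Camera axes: x right, y down, z forward; pixel columns grow to the right and rows downward; lengths in m; the calibration is good to about 2 mm. A picture is of the moment at which its call begins. There is no depth.
- env.close_job(): hands the job in, once; it reports no verdict.
Trained networks look in a picture, given as the dict that the camera call returned (one of the last four; its "shot" number tells which), for a name from the list of things; names that differ only in an ending like _2 or _b are one class to them, and where a whole thing is asked for, a point or a joint stands for the part that bears it (a point fixed in the world has none). Each returns a list of dicts, best first, with "confidence" (0 to 1); they miss things now and then, are a little off and sometimes report something else, mostly with a low value. They report only what shows in the picture. A call takes as long as a camera call.
- env.regions_of(picture, target): "mask" (400x640 bool, what is visible of it) and "bbox" ([left, top, right, bottom] in pixels, round what is visible of it).
The state is a dict: "t": time; "joint_positions": joint angles; "joint_velocities": joint speeds; "joint_torque": joint torques, N m; "tcp_pos": TCP position; "tool_rot": TCP orientation; "force": force on the tool from outside, world axes, zero at the start; "moment": the same for the moment, N m; "grip_width": finger opening in m.
Only numpy, scipy, OpenCV 4.12 (cv2) and the standard library are available. Lean on these libraries where they do the work, as an engineer would, in place of code of your own. Each camera call takes 0.05 s, during which the arm holds its last target. There are 200 camera calls.

TASK

Get the little folding wooden shelf on the worktop ready for the glasses: swing its wire hook down onto the pin so the end panel is locked, lay the spirit level lengthwise on the middle of the board, and turn the knob of the levelling foot until the bubble sits between the two lines. Then press straight down on the level with a fingertip, firmly but gently, to see that the shelf stays level under load, and finish while still pressing, with the bubble between the lines. Leave the crockery and glasses round it where they stand.

Things in the scene. Friction and masses are not known exactly. Their poses are not given: they have to be found in the camera images.
- shelf: folding counter shelf of light wood. Origin on the worktop under the middle of the board; z up, x across the board (away from the robot), y along it, to the left. Board 140 (x) by 280 (y) by 16 mm. Left end panel at y = +140 to +156 mm, 130 mm high. It stands on two rubber soles under that panel and on one levelling foot at y = -182 mm; starts 0.6 to 1.1 degrees too low at the foot
- board_mid (a point): middle of the top face of the board, 95 mm above the worktop when level; axes as the shelf's. The board tips about the line of the soles as the foot is turned; the end panel stands 35 mm above it
- hook (a joint): brass wire hook on the front edge of the board, near the left end panel. 0 = closed, on its pin on the panel's front edge, its bar level and pointing to the shelf's +y; grows (rad) as its end swings up in the plane along the board's front edge. Starts at 0.6 to 1.05 (limit 1.5), stays where it is left, takes under 1 N to swing
- hook_tab (a point): middle of the hook's thumb peg: a round brass peg, 8 mm thick, 30 mm long with a 12 mm ball end, sticking out forwards (shelf's -x), 48 mm from the hook's pivot; this point is 21 mm in front of the board's front edge. Closed, it lies 7 mm below the board's top face
- hook_pivot (a point): point on the axis of the hook's pivot, 21 mm in front of the board's front edge (same shelf x as hook_tab); the axis runs along the shelf's x
- foot_knob (a joint): turn of the levelling foot (rad), 0 at the start, grows clockwise seen from above, -7 to 7. Clockwise raises the foot's end of the shelf, 0.0065 rad of tilt (2.1 mm at the foot) per rad; stiff enough (0.08 N m) to stay where it is left
- knob_grip (a point): centre of the foot's black fluted hand knob, 38 mm across and 22 mm high, on an upright threaded steel spindle beyond the right end of the board; the axis is upright (within 1.2 degrees) and the knob stays at its height, about 132 to 154 mm over the worktop, as it turns
- level: spirit level, aluminium with black ends, 180 mm long (x), 26 wide (y), 34 high, about 0.24 kg; origin at the middle of its underside, z up. Starts upright on the worktop at the right. Solid up to 18 mm height over its whole length; the vial lies in a cut-out of the top from x = -31 to +31 mm; the tops beyond that are flat
- level_mid (a point): centre of the level, 17 mm above its underside; axes as the level's
- bubble (a joint): place of the bubble along the vial (m): 0 in the middle, grows to the level's +x, limits -0.0165 and 0.0165. It moves to the higher end, 0.8 mm per 0.001 rad of tilt, settling in about 1 s. The pale bubble is 14 mm long; two black lines stand 10.8 mm either side of the middle, so it is between them within 3 mm of the middle
- mug: teal mug, 73 mm high, at the left; leave it alone. Origin at the centre of its underside
- jug: small brown jug, 93 mm high, at the left; leave it alone. Origin at the centre of its underside
- coffee: glass coffee jar with wooden lid, 106 mm high, behind at the left; leave it alone. Origin at the centre of its underside
- tea_glass_1: small amber tea glass, 39 mm across, 52 mm high, in front of the shelf, towards the right; leave it alone. Origin at the centre of its underside
- tea_glass_2: another of these, close by; leave it alone. Origin at the centre of its underside
- tumbler: pale amber drinking glass, upside down, 84 mm high, behind at the right; leave it alone. Origin at the centre of its underside
- spoon: teaspoon, 130 mm long, lying in front at the left; leave it alone. Origin at the centre of its underside
- beaker: amber beaker, 110 mm high, at the far left; leave it alone. Origin at the centre of its underside

How it is judged:
On the way, in this order (a step that is already met when the one before it is completed fails the run):
1. the hook lies on its pin (value of joint hook below 0.08 rad), for 0.2 s.
2. the spirit level stands lengthwise on the middle of the board, let go (value of joint hook below 0.08 rad and x of level_mid in the frame of shelf between -0.045 and 0.045 m and y of level_mid in the frame of shelf between -0.045 and 0.045 m and z of level_mid in the frame of shelf between 0.107 and 0.117 m and angle between the x axis of level_mid and the y axis of shelf, either way round below 0.2 rad and angle between level_mid's own z axis and vertical below 0.05 rad and contact force between the fingers and level below 0.5 N), for 0.3 s.
3. the shelf has been brought level with the foot's knob, the bubble between the lines (value of joint hook below 0.08 rad and x of level_mid in the frame of shelf between -0.045 and 0.045 m and y of level_mid in the frame of shelf between -0.045 and 0.045 m and z of level_mid in the frame of shelf between 0.107 and 0.117 m and angle between the x axis of level_mid and the y axis of shelf, either way round below 0.2 rad and angle between level_mid's own z axis and vertical below 0.05 rad and angle between shelf's own z axis and vertical below 0.0042 rad and value of joint bubble between -0.003 and 0.003 m), for 0.3 s.
At the end, for the whole second after the job is handed in: Hook on its pin (under 0.08 rad); level upright on the board, middle within 45 mm of the board's, turned under 0.2 rad; board within 0.0042 rad of horizontal, bubble within 3 mm of the vial's middle; fingers press the level (over 3 N) and it bears on the board with over 6 N, through the last second (all of step 3 and contact force between the fingers and level above 3 N and contact force between level and shelf above 6 N); the arm keeps its last pose, push and grip.
It fails at once if the level is pressed on the board with more than 50 N (contact force between level and shelf above 50 N).
It fails at once if a bystander is pushed more than 30 mm away or knocked over (distance of any of mug, jug, coffee, tea_glass_1, tea_glass_2, tumbler, spoon, beaker from where it was at the start of the episode above 0.03 m or angle between any of mug, jug, coffee, tea_glass_1, tea_glass_2, tumbler, beaker's own z axis and vertical above 0.5 rad).
It also fails if it takes over 72 s, if anything falls off the work surface, if the arm or the gripper's body presses on something with over 40 N, if the wrist force passes 120 N, or if a joint passes its speed limit or range.

## Working session

There is one attempt and no reset: what is moved stays moved. The work goes in short steps, Python scripts to look and compute and a tool call to move; the robot and the scene stay as the last step left them, time stands still between calls to the robot, and variables do not carry over. Pictures are saved under pics/ and viewed, about 8 in all and at most 12, crops included, and the job is handed in when it is done.

Besides the shell and the picture viewer there is one more tool, called after "Request:" in YAML: its name, and indented under it one key for each argument. carry_out: Moves the arm, as the interface text tells. Scaled input: -1 to 1 covers 0.03 m each way for a shift and 0.12 rad each way for a turn. Its arguments: {"type":"object","properties":{"rows":{"type":"array"}},"required":["rows"]}

```bash
mkdir -p pics; ls; cat > h.py <<'E'
import numpy as np, cv2
from workcell import env
from scipy.spatial.transform import Rotation as R
def cam(n):
    return env.read_camera(n)
def KD(p): return np.array([[p['fx'],0,p['cx']],[0,p['fy'],p['cy']],[0,0,1.]]),np.array(p['D'],float)
def ray(p,uv):
    K,D=KD(p); u=cv2.undistortPoints(np.array([[uv]],float),K,D)[0,0]
    Rm=cv2.Rodrigues(np.array(p['rvec'],float))[0]; t=np.array(p['tvec'],float).ravel()
    return -Rm.T@t, Rm.T@np.array([u[0],u[1],1.])
def onz(p,uv,z):
    o,d=ray(p,uv); return o+d*(z-o[2])/d[2]
def proj(p,X):
    K,D=KD(p); return cv2.projectPoints(np.array(X,float).reshape(-1,1,3),np.array(p['rvec'],float),np.array(p['tvec'],float),K,D)[0][:,0]
def tri(rays):
    A=0;b=0
    for o,d in rays:
        d=d/np.linalg.norm(d);M=np.eye(3)-np.outer(d,d);A=A+M;b=b+M@o
    return np.linalg.solve(A,b)
def save(p,n,crop=None,s=1):
    im=p['img'][:,:,::-1]
    if crop: l,t,r,b=crop; im=im[t:b,l:r]
    cv2.imwrite('pics/'+n,cv2.resize(im,None,fx=s,fy=s,interpolation=cv2.INTER_CUBIC))
def tool():
    o=env.get_obs(); q=np.array(o['tool_rot']); return np.array(o['tcp_pos']),R.from_quat(q[[1,2,3,0]]),o
E
python3 - <<'E'
from h import *
ps={n:cam(n) for n in('side','top')}
save(ps['side'],'s0.png');save(ps['top'],'t0.png')
for n,p in ps.items():
    print(n,'cam at',ray(p,(320,200))[0].round(3))
    for t in['shelf','hook','hook_tab','hook_pivot','foot_knob','knob_grip','level','bubble','tumbler','tea_glass_1']:
        for r in env.regions_of(p,t)[:2]:
            m=r['mask'];ys,xs=np.nonzero(m);print(t,round(r['confidence'],2),np.round(r['bbox']),xs.mean().round(1),ys.mean().round(1),len(xs))
p,Rr,o=tool();print(p,Rr.as_matrix().round(3),o['t'],o['grip_width'])
E
```

```text
pics
side cam at [-0.316  1.163  0.96 ]
shelf 0.91 [259. 186. 346. 254.] 298.6 212.4 3000
shelf 0.71 [354. 147. 370. 169.] 361.1 156.8 270
hook 0.48 [286. 218. 305. 227.] 296.2 222.2 45
hook_pivot 0.72 [258. 184. 350. 252.] 298.8 212.6 2993
foot_knob 0.66 [338. 168. 350. 188.] 345.0 174.3 78
knob_grip 0.49 [216. 223. 232. 262.] 226.0 241.1 727
knob_grip 0.44 [339. 171. 354. 190.] 344.3 176.1 121
level 0.87 [364. 164. 393. 192.] 377.5 178.0 272
level 0.27 [233. 255. 256. 285.] 243.5 269.2 628
tumbler 0.82 [354. 147. 366. 169.] 360.7 157.4 248
tea_glass_1 0.65 [358. 210. 370. 228.] 362.9 218.4 176
tea_glass_1 0.5 [364. 201. 375. 218.] 370.9 209.2 157
top cam at [0.325 0.068 1.442]
shelf 0.92 [269. 162. 369. 215.] 314.5 192.0 3391
shelf 0.62 [218. 188. 237. 206.] 227.7 198.6 355
hook_pivot 0.73 [271. 167. 368. 219.] 314.5 192.2 3414
hook_pivot 0.5 [349. 229. 358. 239.] 351.3 234.4 87
foot_knob 0.55 [362. 195. 376. 204.] 369.2 197.9 124
level 0.61 [418. 182. 446. 226.] 430.7 203.5 425
bubble 0.69 [206. 153. 224. 176.] 214.3 165.1 335
tumbler 0.78 [442. 161. 457. 177.] 450.3 168.9 207
tea_glass_1 0.51 [271. 164. 369. 218.] 314.4 192.1 3360
tea_glass_1 0.47 [348. 228. 360. 239.] 350.8 234.3 83
[ 0.25600956 -0.59746123  0.24228396] [[ 0.919  0.394 -0.   ]
 [ 0.394 -0.919 -0.   ]
 [-0.     0.    -1.   ]] 1.1 0.0855805794178433
```

```bash
python3 - <<'E'
from h import *
ps=[cam(n) for n in('side','top')]
a=cv2.resize(ps[0]['img'][140:290,200:400],None,fx=4,fy=4,interpolation=3)
b=cv2.resize(ps[1]['img'][145:245,200:460],None,fx=3,fy=3,interpolation=3)
cv2.imwrite('pics/a.png',a[:,:,::-1]);cv2.imwrite('pics/b.png',b[:,:,::-1])
E
```

```text
(no output)
```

View pics/a.png

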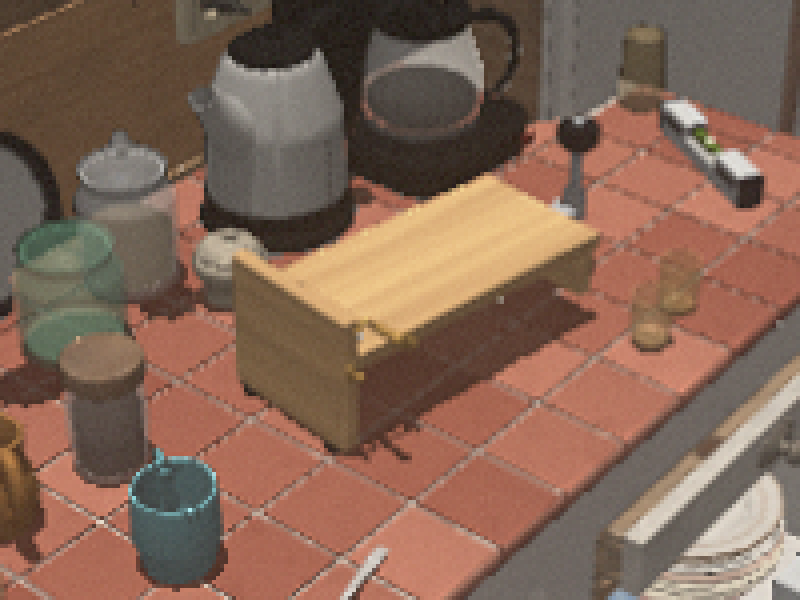

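View pics/b.png

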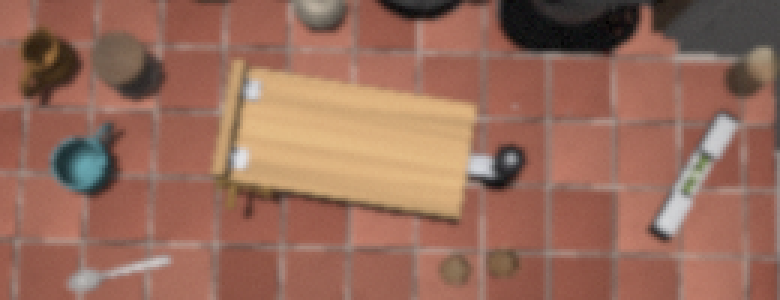

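```bash
cat > fit.py <<'E'
from h import *
from scipy.optimize import least_squares
s,t=cam('side'),cam('top')
f=lambda c,k,o:np.array(c)/k+np.array(o)
# shelf pts: body
far,near,L=.07,-.07,.156
P=np.array([[.07,.156,.13],[-.07,.156,.13],[-.07,.156,0],[.07,.156,0],[-.07,-.14,.095],[.07,-.14,.095]])
S=[f(c,4,(200,140)) for c in[(233,252),(360,322),(350,445),(242,388),(600,235),(490,177)]]
T=[f(c,3,(200,145)) for c in[(233,60),(215,178),(460,219),(476,104)]]
TI=[0,1,4,5]
def pose(v):
    # tilt about soles line (y=.148): right end lower
    M=R.from_euler('z',v[2]).as_matrix()@R.from_euler('x',v[3]).as_matrix()
    return lambda X:(np.array(X)-[0,.148,0])@M.T+M[:,1]*0+R.from_euler('z',v[2]).as_matrix()@[0,.148,0]+[v[0],v[1],0]
def res(v):
    g=pose(v);return np.r_[(proj(s,g(P))-S).ravel(),(proj(t,g(P[TI]))-T).ravel()]
f0=onz(t,(315,192),.095)
r=least_squares(lambda v:res(np.r_[v,.015]),[f0[0],f0[1],-.1]);v=np.r_[r.x,.015]
print('shelf',v.round(4),res(v).round(1))
np.save('shelf.npy',v)
g=pose(v);print('board_mid',g([0,0,.095]),'knob',g([0,-.182,.143]),'pivot hook closed tab',g([-.091,.1,.088]))
print('knob from top',onz(t,f((510,158),3,(200,145)),.154))
e1=onz(t,f((730,115),3,(200,145)),.034);e2=onz(t,f((660,236),3,(200,145)),.034)
print('level',e1,e2,(e1+e2)/2,np.linalg.norm(e1-e2),np.arctan2(*(e1-e2)[[1,0]]))
for n,c in[('g1',(455,270)),('g2',(503,263)),('tumb',(750,70))]:print(n,onz(t,f(c,3,(200,145)),.03))
E
python3 fit.py
```

```text
shelf [ 0.5344  0.0839 -0.125   0.015 ] [ 0.6  0.1 -2.   0.3  0.6  3.3 -0.3 -1.1  1.1 -1.7 -0.3 -1.7 -0.2  0.3
 -0.9 -0.1  0.8 -0.   0.8  0. ]
board_mid [0.53418532 0.0825125  0.0927694 ] knob [ 0.5114157  -0.09876257  0.1380341 ] pivot hook closed tab [0.45636936 0.19316708 0.08727013]
knob from top [ 0.51242415 -0.09562908  0.154     ]
level [ 0.59159879 -0.38962334  0.034     ] [ 0.43681662 -0.29807479  0.034     ] [ 0.5142077  -0.34384906  0.034     ] 0.17982951954405924 -0.534121637384865
g1 [ 0.3894819  -0.04439625  0.03      ]
g2 [ 0.39943513 -0.10353673  0.03      ]
tumb [ 0.65144021 -0.41840294  0.03      ]
```

Request:
carry_out:
  rows:
    - [1, [0.8, -0.8, 0], [0, 0, 0.9]]
    - [1, [0.8, -0.8, 0], [0, 0, 0.9]]
    - [1, [0.6, -0.8, 0], [0, 0, 0.9]]
    - [1, [0.5, -0.9, 0], [0, 0, 0.9]]
    - [1, [0.4, -0.9, 0], [0, 0, 0.9]]
    - [1, [0.3, -1, 0], [0, 0, 0]]
    - [1, [0.2, -1, 0], [0, 0, 0]]
    - [1, [0, -1, 0], [0, 0, 0]]
    - [1, [0, -1, 0], [0, 0, 0]]
    - [1, [0, -1, 0], [0, 0, 0]]
    - [1, [0, -1, 0], [0, 0, 0]]
    - [1, [0, -1, 0], [0, 0, 0]]
    - [1, [0, -1, 0], [0, 0, 0]]
    - [1, [0, -1, 0], [0, 0, 0]]
    - [1, [0, -1, 0], [0, 0, 0]]
    - [1, [0, -1, 0], [0, 0, 0]]
    - [1, [0, -1, 0], [0, 0, 0]]
    - [1, [0, -1, 0], [0, 0, 0]]
    - [1, [0, -1, 0], [0, 0, 0]]
    - [1, [0, -1, 0], [0, 0, 0]]

```text
t: 2.97
tcp_pos: [0.4184, 0.005, 0.2418]
tool_rot: [0.005, 0.996, -0.088, 0.005]
force: [1.0, 0.1, 0.6]
grip_width: -0.0003
```

Request:
carry_out:
  rows:
    - [1, [0, -1, 0], [0, 0, -0.4]]
    - [1, [0, -1, 0], [0, 0, 0]]
    - [1, [0, -1, 0], [0, 0, 0]]
    - [1, [0, -1, 0], [0, 0, 0]]
    - [1, [0, -0.6, 0], [0, 0, 0]]
    - [1, [0, 0, 0], [0, 0, 0]]
    - [1, [0, 0, 0], [0, 0, 0]]

```text
t: 3.55
tcp_pos: [0.4383, 0.1566, 0.2427]
tool_rot: [0.002, 0.998, -0.058, 0.008]
force: [0.4, -0.7, 0.1]
grip_width: -0.0
```

```bash
python3 - <<'E'
from h import *
p,Rr,o=tool();print(p,Rr.as_matrix().round(3))
w=cam('wrist');save(w,'w1.png');print(ray(w,(320,200)))
for t in['hook','hook_tab','hook_pivot']:
  for r in env.regions_of(w,t)[:3]:
    ys,xs=np.nonzero(r['mask']);print(t,round(r['confidence'],2),np.round(r['bbox']),xs.mean().round(1),ys.mean().round(1),len(xs))
E
```

```text
[0.4382649  0.15655624 0.2427473 ] [[ 0.993 -0.116  0.015]
 [-0.115 -0.993 -0.006]
 [ 0.015  0.004 -1.   ]]
(array([0.50641141, 0.14859396, 0.3752421 ]), array([-0.28598013,  0.01871045, -0.9584024 ]))
hook 0.67 [205. 149. 282. 190.] 238.2 163.2 698
hook_tab 0.62 [207. 152. 284. 189.] 238.9 162.7 678
hook_pivot 0.56 [188.   0. 575. 188.] 361.9 74.5 52213
```

View pics/w1.png

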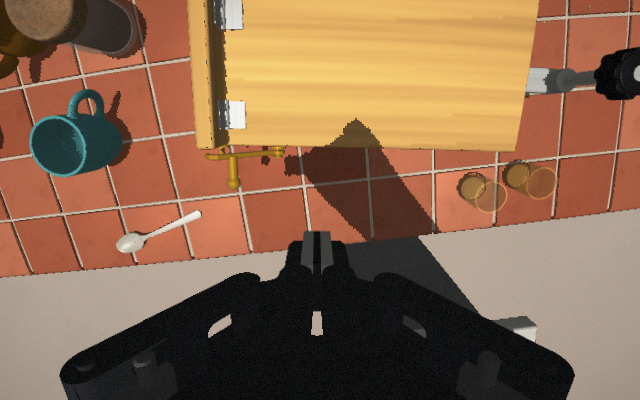

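```bash
cat > hk.py <<'E'
from h import *
from scipy.optimize import brentq
v=np.load('shelf.npy')
w=cam('wrist')
a=onz(w,(515,151),.090);b=onz(w,(199,149),.13);c=onz(w,(538,0),.09)
M=R.from_euler('z',v[2]).as_matrix()
loc=lambda X:M.T@(np.array(X)-[v[0],v[1],0])
print('corner R near',loc(a),'panel near',loc(b))
d=(a-b)[:2];d=-d;print('yaw of edge',np.arctan2(-d[0],d[1]))
pv=onz(w,(277,153),.0875);print('pivot loc',loc(pv))
pk=lambda z:loc(onz(w,(233,168),z))
pl=loc(pv)
f=lambda z:np.hypot(pk(z)[1]-pl[1],z-.0875)-.048
for z in np.arange(.09,.14,.01):print(z,pk(z),f(z))
for u in[(233,154),(233,184)]:print(u,loc(onz(w,u,.12)))
E
python3 hk.py
```

```text
corner R near [-0.07004885 -0.13693201  0.09      ] panel near [-0.06527945  0.154064    0.13      ]
yaw of edge -0.1413421225159514
pivot loc [-0.07427183  0.09520587  0.0875    ]
0.09 [-0.08856444  0.13804833  0.09      ] -0.005084663529802733
0.09999999999999999 [-0.08670122  0.13525747  0.1       ] -0.006043110668246185
0.10999999999999999 [-0.08483801  0.13246661  0.11      ] -0.004472849878280269
0.11999999999999998 [-0.08297479  0.12967575  0.12      ] -0.0006246603145127344
0.12999999999999998 [-0.08111158  0.1268849   0.13      ] 0.005007646619962135
0.13999999999999996 [-0.07924836  0.12409404  0.14      ] 0.011923085429016003
(233, 154) [-0.07079991  0.1288737   0.12      ]
(233, 184) [-0.09725068  0.13063706  0.12      ]
```

Request:
carry_out:
  rows:
    - [1, [0.25, -0.8, 0], [0.05, -0.12, 0]]
    - [1, [0.25, -0.9, 0], [0, 0, 0]]
    - [1, [0, -0.6, 0.3], [0, 0, 0]]
    - [1, [0, 0, 1], [0, 0, 0]]
    - [1, [0, 0, 0.9], [0, 0, 0]]
    - [1, [0, 0, 0.5], [0, 0, 0]]
    - [1, [0, 0, 0], [0, 0, 0]]
    - [1, [0, 0, 0], [0, 0, 0]]

```text
t: 4.47
tcp_pos: [0.4665, 0.2151, 0.1603]
tool_rot: [0.0, 0.998, -0.068, 0.003]
force: [0.1, -0.1, 0.2]
grip_width: 0.0002
```

```bash
python3 - <<'E'
from h import *
p,Rr,o=tool();v=np.load('shelf.npy');M=R.from_euler('z',v[2]).as_matrix()
print(p,Rr.as_matrix().round(3),'loc',M.T@(p-[v[0],v[1],0]),o['force'])
E
```

```text
[0.46649528 0.21510199 0.1602636 ] [[ 0.991 -0.135  0.005]
 [-0.135 -0.991 -0.001]
 [ 0.005  0.    -1.   ]] loc [-0.08368675  0.12171133  0.1602636 ] [ 0.09352097 -0.11082378  0.15243901]
```

Request:
carry_out:
  rows:
    - [1, [-0.3, -0.35, 0.2], [0, 0, -0.05]]
    - [1, [0, 0, 0.6], [0, 0, 0]]
    - [1, [0, -0.12, 0.35], [0, 0, 0]]
    - [1, [0, -0.12, 0.35], [0, 0, 0]]
    - [1, [0, -0.1, 0.35], [0, 0, 0]]
    - [1, [0, -0.05, 0.3], [0, 0, 0]]
    - [1, [0, 0, 0], [0, 0, 0]]

```text
t: 5.05
tcp_pos: [0.4678, 0.2386, 0.1015]
tool_rot: [-0.001, 0.998, -0.069, 0.008]
force: [-9.3, -6.3, 27.4]
grip_width: 0.0002
```

Request:
carry_out:
  rows:
    - [1, [-0.1, 0, -0.3], [0, 0, 0]]
    - [1, [-0.1, 0, -1], [0, 0, 0]]
    - [1, [-0.3, 0, -1], [0, 0, 0]]
    - [1, [-0.3, 0.8, -1], [0, 0, 0]]
    - [0, [-0.3, 1, -0.8], [0, 0, 0]]
    - [-0.5, [0, 1, 0], [0, 0, 0]]
    - [-0.5, [0, 0, 0], [0, 0, 0]]

```text
t: 5.63
tcp_pos: [0.421, 0.1586, 0.2278]
tool_rot: [-0.0, 0.998, -0.067, 0.008]
force: [-0.2, -1.1, -1.0]
grip_width: 0.0359
```

```bash
python3 - <<'E'
from h import *
p,Rr,o=tool();print(p,Rr.as_matrix().round(3),o['t'])
w=cam('wrist');save(w,'w2.png',(120,60,440,260),2.5)
for r in env.regions_of(w,'hook')[:3]:
    ys,xs=np.nonzero(r['mask']);print(round(r['confidence'],2),np.round(r['bbox']))
E
```

```text
[0.42097602 0.15864543 0.22783019] [[ 0.991 -0.134  0.017]
 [-0.134 -0.991 -0.001]
 [ 0.017 -0.002 -1.   ]] 5.6333
0.88 [200. 132. 281. 169.]
0.23 [179.   0. 588. 166.]
```

View pics/w2.png

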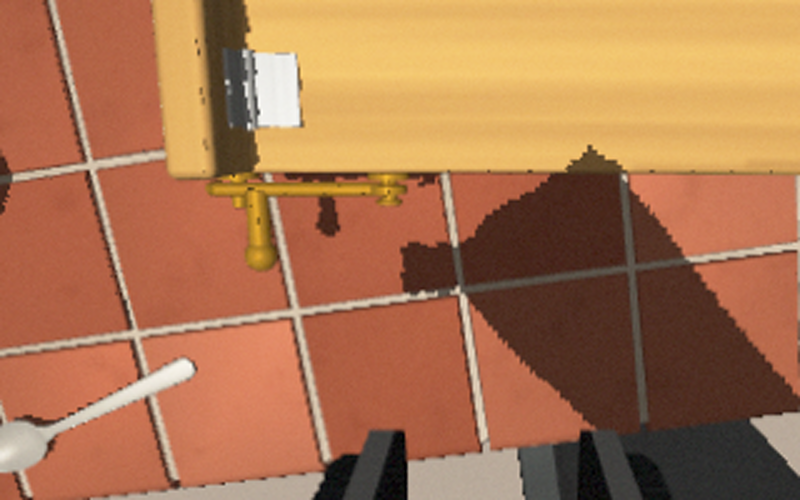

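Request:
carry_out:
  rows:
    - [-0.2, [0.3, 1, 0], [0, 0, 0]]
    - [-0.2, [0.3, 1, 0], [0, 0, 0]]
    - [-0.2, [0.3, 1, 0], [0, 0, 0]]
    - [-0.2, [0.3, 1, 0], [0, 0, 0]]
    - [-0.2, [0.3, 1, 0], [0, 0, 0]]
    - [-0.2, [0.3, 1, 0], [0, 0, 0]]
    - [-0.2, [0.3, 1, 0], [0, 0, 0]]
    - [-0.2, [0.3, 1, 0], [0, 0, 0]]
    - [-0.2, [0.3, 1, 0], [0, 0, 0]]
    - [-0.2, [0.3, 1, 0], [0, 0, 0]]
    - [-0.2, [0.3, 1, 0], [0, 0, 0]]
    - [-0.2, [0.3, 1, 0], [0, 0, 0]]
    - [-0.2, [0.3, 1, 0], [0, 0, 0]]
    - [-0.2, [0.2, 1, 0], [0, 0, 0.9]]
    - [-0.2, [0.2, 0.6, 0], [0, 0, 0.9]]
    - [-0.2, [0, 0, 0], [0, 0, 0.9]]
    - [-0.2, [0, 0, 0], [0, 0, 0.6]]
    - [-0.2, [0, 0, 0], [0, 0, 0]]
    - [-0.2, [0, 0, 0], [0, 0, 0]]

```text
t: 7.32
tcp_pos: [0.5124, -0.2905, 0.2083]
tool_rot: [-0.007, 0.967, -0.254, 0.001]
force: [-0.4, -0.4, -0.3]
grip_width: 0.0514
```

```bash
python3 - <<'E'
from h import *
p,Rr,o=tool();print(p,Rr.as_matrix().round(3),o['t'],np.round(o['joint_positions'],3))
w=cam('wrist');save(w,'w3.png')
for r in env.regions_of(w,'level')[:3]:
    m=r['mask'].astype(np.uint8);ys,xs=np.nonzero(m);c,s,a=cv2.minAreaRect(np.c_[xs,ys].astype(np.float32));box=cv2.boxPoints((c,s,a))
    B=np.array([onz(w,b,.034) for b in box]);e=sorted([(np.linalg.norm(B[i]-B[(i+1)%4]),tuple((B[i]-B[(i+1)%4])[:2])) for i in range(4)])
    d=e[-1][1]
    print(round(r['confidence'],2),np.round(r['bbox']),onz(w,c,.034),e[0][0],e[-1][0],'yaw',np.arctan(d[1]/d[0]))
E
```

```text
[ 0.51236744 -0.29050119  0.20827651] [[ 0.871 -0.492  0.006]
 [-0.492 -0.87   0.014]
 [-0.001 -0.015 -1.   ]] 7.3167 [ 0.468  0.472 -0.027  1.735 -0.003  0.935 -1.639]
0.74 [340.  58. 378. 230.] [ 0.5212821  -0.34484243  0.034     ] 0.028427532767860867 0.18042634336978192 yaw -0.5237709352419906
```

View pics/w3.png

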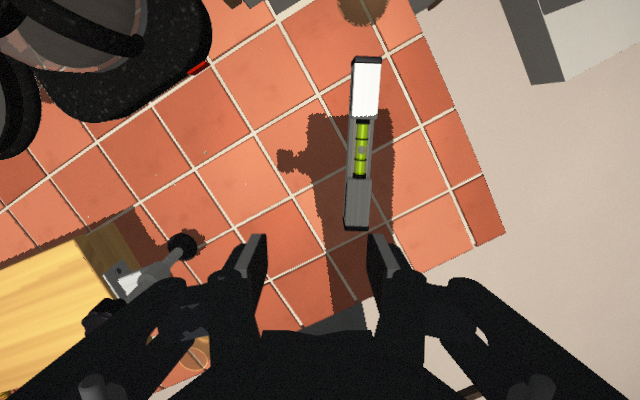

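Request:
carry_out:
  rows:
    - [-0.2, [0.5, 0.7, 0], [-0.12, 0, 0.08]]
    - [-0.2, [0.5, 0.7, 0.3], [0, 0, 0]]
    - [-0.2, [0, 0, 1], [0, 0, 0]]
    - [-0.2, [0, 0, 1], [0, 0, 0]]
    - [-0.2, [0, 0, 0.8], [0, 0, 0]]
    - [-0.2, [0, 0, 0.5], [0, 0, 0]]
    - [-0.2, [0, 0, 0], [0, 0, 0]]
    - [-0.2, [0, 0, 0], [0, 0, 0]]

```text
t: 8.08
tcp_pos: [0.5231, -0.3387, 0.0973]
tool_rot: [-0.001, 0.969, -0.248, 0.002]
force: [0.4, 0.5, -0.1]
grip_width: 0.0513
```

```bash
cat > off.py <<'E'
import sys
from h import *
p,Rr,o=tool();T=np.array(eval(sys.argv[1]));M=Rr.as_matrix()
print(p.round(4),'theta',np.arctan2(M[1,0],M[0,0]).round(3),'z',M[:,2].round(3),'z in tool err xy',(M.T@[0,0,-1])[:2].round(4),'t',o['t'],'j',np.round(o['joint_positions'],2))
print('shift units',(M.T@(T-p)/.03).round(2),'f',np.round(o['force'],1),o['grip_width'])
E
python3 off.py '[.519,-.344,.014]'
```

```text
[ 0.5231 -0.3387  0.0973] theta -0.501 z [ 0.005  0.001 -1.   ] z in tool err xy [-0.0036  0.0035] t 8.0833 j [ 0.52  0.67 -0.02  1.71  0.01  0.76 -1.58]
shift units [-0.05  0.23  2.78] f [ 0.4  0.5 -0.1] 0.05129017740973969
```

Request:
carry_out:
  rows:
    - [-0.2, [-0.05, 0.23, 0.8], [0, 0, 0.2]]
    - [-0.2, [0, 0, 0.9], [0, 0, 0]]
    - [-0.2, [0, 0, 0.7], [0, 0, 0]]
    - [-0.2, [0, 0, 0.3], [0, 0, 0]]
    - [-0.2, [0, 0, 0], [0, 0, 0]]

```text
t: 8.5
tcp_pos: [0.5255, -0.3449, 0.0212]
tool_rot: [-0.001, 0.966, -0.257, 0.008]
force: [-0.3, 0.8, -0.1]
grip_width: 0.0514
```

Request:
carry_out:
  rows:
    - [-0.2, [-0.15, 0, 0.2], [0, 0, 0]]
    - [-0.2, [0, 0, 0], [0, 0, 0]]
    - [1, [0, 0, 0], [0, 0, 0]]
    - [1, [0, 0, 0], [0, 0, 0]]
    - [1, [0, 0, 0], [0, 0, 0]]
    - [1, [0, 0, 0], [0, 0, 0]]
    - [1, [0, 0, 0], [0, 0, 0]]

```text
t: 9.08
tcp_pos: [0.5249, -0.344, 0.0213]
tool_rot: [0.0, 0.967, -0.256, 0.012]
force: [0.5, 0.4, -2.6]
grip_width: 0.0243
```

```bash
python3 off.py '[.519,-.344,.014]'
```

```text
[ 0.5249 -0.344   0.0213] theta -0.518 z [ 0.023 -0.007 -1.   ] z in tool err xy [-0.0239  0.0054] t 9.0833 j [ 0.52  0.78 -0.02  1.73  0.01  0.61 -1.59]
shift units [-0.18  0.1   0.24] f [ 0.5  0.4 -2.6] 0.024294064610120448
```

Request:
carry_out:
  rows:
    - [1, [0, 0, -0.5], [0, 0, 0]]
    - [1, [0, 0, -1], [0, 0, 0]]
    - [1, [0, 0, -1], [0, 0, 0]]
    - [1, [0, 0, -1], [0, 0, 0]]
    - [1, [0, 0, -1], [0, 0, -1]]
    - [1, [0, 0, -1], [0, 0, -1]]
    - [1, [0, 0, -0.5], [0, 0, -1]]
    - [1, [0, 0, 0], [0, 0, -1]]
    - [1, [0, 0, 0], [0, 0, -1]]
    - [1, [0, 0, 0], [0, 0, -1]]
    - [1, [0, 0, 0], [0, 0, -1]]
    - [1, [0, 0, 0], [0, 0, -1]]
    - [1, [0, 0, 0], [0, 0, -1]]
    - [1, [0, 0, 0], [0, 0, -1]]
    - [1, [0, 0, 0], [0, 0, -1]]
    - [1, [0, 0, 0], [0, 0, -1]]
    - [1, [0, 0, 0], [0, 0, -1]]
    - [1, [0, 0, 0], [0, 0, -1]]
    - [1, [0, 0, 0], [0, 0, -1]]
    - [1, [0, 0, 0], [0, 0, 0]]

```text
t: 10.75
tcp_pos: [0.5149, -0.3434, 0.2307]
tool_rot: [0.015, 0.779, 0.627, 0.003]
force: [-0.0, -0.2, -2.1]
grip_width: 0.0237
```

```bash
python3 off.py '[.535,.083,.2]'
```

```text
[ 0.5149 -0.3434  0.2307] theta 1.356 z [ 0.024 -0.019 -1.   ] z in tool err xy [ 0.014  -0.0271] t 10.75 j [ 0.83  0.52 -0.45  1.64  0.27  1.01  0.09]
shift units [14.04 -2.39  0.76] f [-0.  -0.2 -2.1] 0.023687340414684094
```

Request:
carry_out:
  rows:
    - [1, [0.95, -0.17, 0], [0.27, 0.3, -0.75]]
    - [1, [0.95, -0.17, 0], [0, 0, 0]]
    - [1, [0.95, -0.17, 0], [0, 0, 0]]
    - [1, [0.95, -0.15, 0], [0, 0, 0]]
    - [1, [0.95, -0.15, 0], [0, 0, 0]]
    - [1, [0.95, -0.15, 0], [0, 0, 0]]
    - [1, [0.95, -0.15, 0], [0, 0, 0]]
    - [1, [0.95, -0.1, 0], [0, 0, 0]]
    - [1, [0.95, -0.1, 0], [0, 0, 0]]
    - [1, [0.95, -0.1, 0], [0, 0, 0]]
    - [1, [0.95, -0.1, 0], [0, 0, 0]]
    - [1, [0.9, 0, 0], [0, 0, 0]]
    - [1, [0.9, 0, 0], [0, 0, 0]]
    - [1, [0.5, 0, 0], [0, 0, 0]]
    - [1, [0, 0, 0], [0, 0, 0]]
    - [1, [0, 0, 0], [0, 0, 0]]

```text
t: 12.08
tcp_pos: [0.5257, 0.0527, 0.2463]
tool_rot: [-0.003, 0.772, 0.635, 0.004]
force: [-0.9, -1.5, -2.2]
grip_width: 0.0242
```

```bash
python3 off.py '[.535,.083,.2]'; python3 - <<'E'
from h import *
w=cam('wrist');save(w,'w4.png')
E
```

```text
[0.5257 0.0527 0.2463] theta 1.377 z [ 0.002  0.01  -1.   ] z in tool err xy [-0.0101 -0.0001] t 12.0833 j [ 0.3   0.39 -0.6   1.83  0.25  1.   -0.59]
shift units [1.04 0.11 1.55] f [-0.9 -1.5 -2.2] 0.02418781740942556
```

View pics/w4.png

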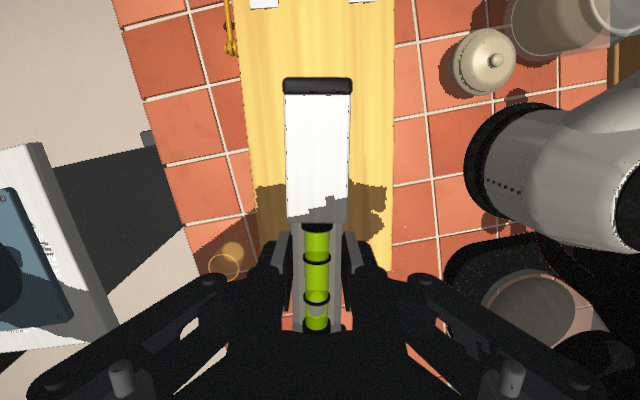

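Request:
carry_out:
  rows:
    - [1, [0.5, 0.05, 0], [0.04, 0.12, -0.55]]
    - [1, [0.5, 0.05, 0.3], [0, 0, 0]]
    - [1, [0, 0, 0.9], [0, 0, 0]]
    - [1, [0, 0, 1], [0, 0, 0]]
    - [1, [0, 0, 0.8], [0, 0, 0]]
    - [1, [0, 0, 0.4], [0, 0, 0]]
    - [1, [0, 0, 0], [0, 0, 0]]
    - [1, [0, 0, 0], [0, 0, 0]]

```text
t: 12.8
tcp_pos: [0.5361, 0.0701, 0.1434]
tool_rot: [-0.005, 0.76, 0.65, 0.007]
force: [0.3, -0.4, -1.7]
grip_width: 0.0239
```

```bash
python3 off.py '[.535,.083,.115]'
```

```text
[0.5361 0.0701 0.1434] theta 1.416 z [ 0.004  0.016 -1.   ] z in tool err xy [-0.0165 -0.0014] t 12.8 j [ 0.22  0.55 -0.55  1.89  0.36  0.8  -0.67]
shift units [ 0.4  -0.1   0.95] f [ 0.3 -0.4 -1.7] 0.023890970960166527
```

Request:
carry_out:
  rows:
    - [1, [0.3, -0.1, 0.3], [0, 0, 0]]
    - [1, [0.15, 0, 0.4], [0, 0, -0.15]]
    - [1, [0, 0, 0.2], [0, 0, 0]]
    - [1, [0, 0, 0], [0, 0, 0]]

```text
t: 13.13
tcp_pos: [0.5383, 0.0805, 0.1187]
tool_rot: [-0.002, 0.756, 0.655, 0.008]
force: [0.0, -0.4, -2.2]
grip_width: 0.024
```

```bash
python3 off.py '[.535,.083,.115]'
```

```text
[0.5383 0.0805 0.1187] theta 1.427 z [ 0.009  0.014 -1.   ] z in tool err xy [-0.0149 -0.0074] t 13.1333 j [ 0.18  0.58 -0.53  1.9   0.4   0.75 -0.71]
shift units [ 0.07 -0.12  0.12] f [ 0.  -0.4 -2.2] 0.024001678721706304
```

Request:
carry_out:
  rows:
    - [1, [0, -0.1, 0.15], [0, 0, 0]]
    - [1, [0, 0, 0.1], [0, 0, 0]]

```text
t: 13.3
tcp_pos: [0.5364, 0.0802, 0.1121]
tool_rot: [-0.001, 0.756, 0.654, 0.009]
force: [-5.5, -3.4, 15.6]
grip_width: 0.0239
```

Request:
carry_out:
  rows:
    - [1, [0, 0, 0.1], [0, 0, 0]]
    - [1, [0, 0, 0], [0, 0, 0]]

```text
t: 13.47
tcp_pos: [0.5366, 0.0803, 0.1127]
tool_rot: [-0.0, 0.756, 0.654, 0.008]
force: [-2.0, -0.1, 0.0]
grip_width: 0.0239
```

Request:
carry_out:
  rows:
    - [-0.2, [0, 0, 0], [0, 0, 0]]
    - [-0.2, [0, 0, 0], [0, 0, 0]]
    - [-0.3, [0, 0, 0], [0, 0, 0]]
    - [-0.3, [0, 0, 0], [0, 0, 0]]
    - [-0.3, [0, 0, -0.5], [0, 0, 0]]
    - [-0.3, [0, 0, -1], [0, 0, 0]]
    - [-0.3, [0, 0, -1], [0, 0, 0]]
    - [-0.3, [0, 0, -0.8], [0, 0, -1]]
    - [-0.3, [-0.5, 0, 0], [0, 0, -1]]
    - [-0.3, [-0.5, 0, 0], [0, 0, -1]]
    - [-0.3, [0, 0, 0], [0, 0, -1]]
    - [-0.3, [0, 0, 0], [0, 0, -1]]
    - [-0.3, [0, 0, 0], [0, 0, -1]]
    - [-0.3, [0, 0, 0], [0, 0, -1]]
    - [-0.3, [0, 0, 0], [0, 0, -1]]
    - [-0.3, [0, 0, 0], [0, 0, -1]]
    - [-0.3, [0, 0, 0], [0, 0, -1]]
    - [-0.3, [0, 0, 0], [0, 0, -1]]
    - [-0.3, [0, 0, 0], [0, 0, -1]]
    - [-0.3, [0, 0, 0], [0, 0, 0]]

```text
t: 15.13
tcp_pos: [0.539, 0.0443, 0.2165]
tool_rot: [0.008, 0.11, 0.994, 0.006]
force: [0.0, -0.1, 0.5]
grip_width: 0.0556
```

```bash
python3 off.py '[.512,-.098,.205]'; python3 - <<'E'
from h import *
s,t,w=cam('side'),cam('top'),cam('wrist')
a=cv2.resize(s['img'][150:250,250:400],None,fx=4,fy=4,interpolation=3)
b=cv2.resize(t['img'][150:225,260:400],None,fx=4,fy=4,interpolation=3)[:,:600]
b=np.pad(b,((0,0),(0,600-b.shape[1]),(0,0)))
im=np.vstack([a[:280],b[:300]])
cv2.imwrite('pics/c.png',im[:,:,::-1])
for n,p in(('s',s),('t',t),('w',w)):
  for k in('level','knob_grip'):
    for r in env.regions_of(p,k)[:2]:
      ys,xs=np.nonzero(r['mask']);print(n,k,round(r['confidence'],2),np.round(r['bbox']),onz(p,(xs.mean(),ys.mean()),.129 if k=='level' else .148).round(4))
E
```

```text
[0.539  0.0443 0.2165] theta 2.922 z [ 0.017  0.009 -1.   ] z in tool err xy [ 0.0142 -0.0126] t 15.1333 j [ 0.54  0.54 -0.93  1.83  0.51  1.01  0.76]
shift units [-0.15 -4.83  0.33] f [ 0.  -0.1  0.5] 0.05555178714909674
s level 0.73 [284. 185. 331. 212.] [0.5181 0.1026 0.129 ]
s knob_grip 0.4 [340. 170. 351. 186.] [ 0.4969 -0.0734  0.148 ]
t level 0.68 [296. 184. 336. 197.] [0.5369 0.0993 0.129 ]
w level 0.86 [232. 156. 463. 212.] [0.5305 0.072  0.129 ]
w knob_grip 0.84 [ 96. 167. 199. 238.] [ 0.509  -0.0877  0.148 ]
w knob_grip 0.19 [154.  32. 577. 257.] [0.5154 0.1047 0.148 ]
```

View pics/c.png

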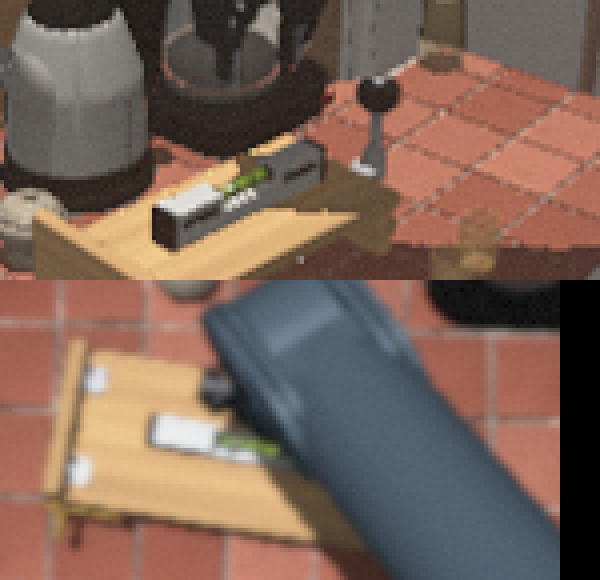

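Request:
carry_out:
  rows:
    - [-0.3, [0, -0.8, 0], [0.1, 0.12, 0]]
    - [-0.3, [0, -0.9, 0], [0, 0, 0]]
    - [-0.3, [0, -0.9, 0], [0, 0, 0]]
    - [-0.3, [0, -0.9, 0], [0, 0, 0]]
    - [-0.3, [-0.1, -0.8, 0], [0, 0, 0]]
    - [-0.3, [0, 0, 0], [0, 0, 0]]
    - [-0.3, [0, 0, 0], [0, 0, 0]]

```text
t: 16.17
tcp_pos: [0.5127, -0.0845, 0.2171]
tool_rot: [0.001, 0.112, 0.994, 0.001]
force: [-0.1, 0.1, -0.6]
grip_width: 0.0554
```

```bash
python3 off.py '[.512,-.098,.205]'; python3 - <<'E'
from h import *
w=cam('wrist')
save(w,'w5.png')
for k in('level','knob_grip'):
    for r in env.regions_of(w,k)[:2]:
      ys,xs=np.nonzero(r['mask']);print(k,round(r['confidence'],2),np.round(r['bbox']),onz(w,(xs.mean(),ys.mean()),.129 if k=='level' else .148).round(4))
      if k=='level' and r['confidence']>.5:
        b=r['bbox']
E
```

```text
[ 0.5127 -0.0845  0.2171] theta 2.918 z [ 0.002  0.001 -1.   ] z in tool err xy [ 0.0016 -0.0012] t 16.1667 j [ 0.8   0.51 -0.93  1.87  0.49  1.01  1.  ]
shift units [-0.08 -0.44  0.4 ] f [-0.1  0.1 -0.6] 0.05540636387448559
level 0.59 [390. 158. 621. 208.] [0.5285 0.0623 0.129 ]
knob_grip 0.84 [279. 167. 334. 240.] [ 0.5096 -0.0932  0.148 ]
knob_grip 0.61 [300.  72. 639. 253.] [0.506 0.039 0.148]
```

View pics/w5.png

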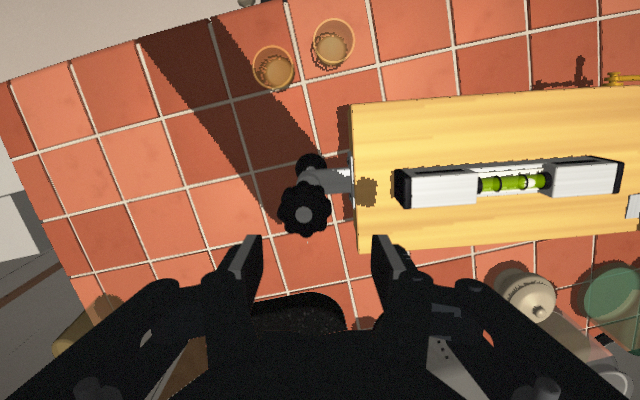

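```bash
python3 - <<'E'
from h import *
w=cam('wrist')
print('knob top',onz(w,(304,211),.152))
for e in[(399,188),(620,176)]:print('level end mid top',onz(w,e,.129))
E
python3 off.py '[.512,-.095,.136]'
```

```text
knob top [ 0.51024071 -0.09172602  0.152     ]
level end mid top [ 0.51599142 -0.01942555  0.129     ]
level end mid top [0.5456928  0.15855104 0.129     ]
[ 0.5131 -0.0825  0.2172] theta 2.921 z [ 0.002  0.001 -1.   ] z in tool err xy [ 0.0018 -0.0017] t 16.3667 j [ 0.79  0.51 -0.93  1.87  0.49  1.01  1.  ]
shift units [-0.05 -0.42  2.71] f [-1.3  0.1  0.2] 0.05556683376354739
```

Request:
carry_out:
  rows:
    - [-0.5, [0, -0.4, 0], [0, 0, 0]]
    - [-0.5, [0, 0, 0.5], [0, 0, 0]]
    - [-0.5, [0, 0, 0.7], [0, 0, 0]]
    - [-0.5, [0, 0, 0.7], [0, 0, 0]]
    - [-0.5, [0, 0, 0.5], [0, 0, 0]]
    - [-0.5, [0, 0, 0.1], [0, 0, 0]]
    - [-0.5, [0, 0, 0], [0, 0, 0]]

```text
t: 16.95
tcp_pos: [0.5125, -0.0931, 0.141]
tool_rot: [0.003, 0.106, 0.994, 0.001]
force: [1.0, 0.5, 0.2]
grip_width: 0.064
```

```bash
python3 off.py '[.511,-.094,.136]'
```

```text
[ 0.5125 -0.0931  0.141 ] theta 2.93 z [ 0.006  0.001 -1.   ] z in tool err xy [ 0.006  -0.0021] t 16.95 j [ 0.74  0.61 -0.85  1.93  0.6   0.87  0.94]
shift units [ 0.04 -0.04  0.17] f [1.  0.5 0.2] 0.0640316921166
```

Request:
carry_out:
  rows:
    - [-0.5, [0, 0, 0.15], [0, 0, 0]]
    - [0.2, [0, 0, 0], [0, 0, 0]]
    - [0.2, [0, 0, 0], [0, 0, 0]]
    - [0.2, [0, 0, 0], [0, 0, 0]]
    - [0.2, [0, 0, 0], [0, 0, 0]]

```text
t: 17.37
tcp_pos: [0.5134, -0.0937, 0.1386]
tool_rot: [0.004, 0.106, 0.994, 0.0]
force: [0.1, 1.6, -9.9]
grip_width: 0.0362
```

Request:
carry_out:
  rows:
    - [0.4, [0, 0, 0], [0, 0, 0.5]]
    - [0.4, [0, 0, 0], [0, 0, 1]]
    - [0.4, [0, 0, 0], [0, 0, 1]]
    - [0.4, [0, 0, 0], [0, 0, 1]]
    - [0.4, [0, 0, 0], [0, 0, 1]]
    - [0.4, [0, 0, 0], [0, 0, 1]]

```text
t: 17.87
tcp_pos: [0.5124, -0.095, 0.1385]
tool_rot: [0.004, 0.432, 0.902, 0.001]
force: [0.8, -0.6, -4.5]
grip_width: 0.0361
```

```bash
python3 off.py '[.511,-.094,.136]'; python3 - <<'E'
from h import *
print(env.get_obs()['moment'])
w=cam('wrist')
for r in env.regions_of(w,'bubble')[:2]+env.regions_of(w,'level')[:1]:print(round(r['confidence'],2),np.round(r['bbox']))
E
```

```text
[ 0.5124 -0.095   0.1385] theta 2.247 z [ 0.007 -0.001 -1.   ] z in tool err xy [ 0.0055 -0.005 ] t 17.8667 j [ 0.63  0.56 -0.69  1.93  0.49  0.81  0.35]
shift units [ 0.06 -0.02  0.08] f [ 0.8 -0.6 -4.5] 0.03609458902650514
[-0.38041112  0.36027525  0.13274369]
0.69 [287.   1. 638. 246.]
0.86 [403.   1. 615. 159.]
```

```bash
cat > strip.py <<'E'
import sys
from h import *
w=cam('wrist')
c=np.array([.5308,.0696,.12]);d=np.array([.1646,.9864,0]);n=np.array([.9864,-.1646,0])
g=[[proj(w,[c+d*a+n*b])[0] for a in np.arange(-.04,.0401,.0002)] for b in np.arange(-.015,.0151,.0003)]
g=np.array(g,np.float32)
im=cv2.remap(w['img'],g[...,0],g[...,1],cv2.INTER_CUBIC)
cv2.imwrite('pics/'+sys.argv[1],cv2.resize(im,(800,200))[:,:,::-1])
# profile over green rows
hsv=cv2.cvtColor(im,cv2.COLOR_RGB2HSV);gr=(hsv[...,1]>150)&(hsv[...,2]>60)&(abs(hsv[...,0].astype(int)-38)<12)
rows=np.nonzero(gr.sum(1)>80)[0];print('green rows',rows[[0,-1]] if len(rows) else None)
if len(rows):
  m=rows[len(rows)//2];cols=np.nonzero(gr[m-2:m+3].any(0))[0]
  print('vial cols mm',[round(x*.2-40,1) for x in(cols[0],cols[-1])])
  pr=im[m-2:m+3].mean(0);
  for i in range(cols[0]-5,cols[-1]+6,5):print(round(i*.2-40),pr[i].astype(int),end=' ')
  print()
E
python3 strip.py st1.png
```

```text
green rows [45 80]
vial cols mm [np.float64(-20.8), np.float64(12.4)]
-22 [40 37 41] -21 [57 66 37] -20 [146 179  25] -19 [143 176  23] -18 [144 178  26] -17 [144 177  21] -16 [142 176  23] -15 [143 177  23] -14 [140 174  17] -13 [116 149   0] -12 [117 149   0] -11 [113 147   0] -10 [115 149   0] -9 [113 147   0] -8 [115 146   0] -7 [105 137   1] -6 [23 21 26] -5 [38 38 37] -4 [142 175  22] -3 [140 172  25] -2 [139 170  23] -1 [139 171  17] 0 [140 171  24] 1 [137 170  18] 2 [137 170  19] 3 [138 170  19] 4 [137 168  20] 5 [137 168  19] 6 [134 166  16] 7 [128 161   3] 8 [131 161   1] 9 [131 163   9] 10 [131 163   5] 11 [161 190  51] 12 [170 200  61] 13 [165 162 151]
```

View pics/st1.png

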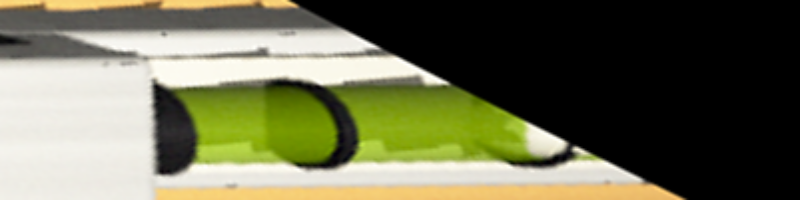

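Request:
carry_out:
  rows:
    - [0.4, [0, 0, 0], [0, 0, 1]]
    - [0.4, [0, 0, 0], [0, 0, 1]]
    - [0.4, [0, 0, 0], [0, 0, 1]]
    - [0.4, [0, 0, 0], [0, 0, 1]]
    - [0.4, [0, 0, 0], [0, 0, 1]]
    - [0.4, [0, 0, 0], [0, 0, 1]]
    - [0.4, [0, 0, 0], [0, 0, 1]]
    - [0.4, [0, 0, 0], [0, 0, 1]]
    - [0.4, [0, 0, 0], [0, 0, 1]]
    - [0.4, [0, 0, 0], [0, 0, 1]]
    - [0.4, [0, 0, 0], [0, 0, 1]]
    - [0.4, [0, 0, 0], [0, 0, 1]]
    - [0.4, [0, 0, 0], [0, 0, 1]]
    - [0.4, [0, 0, 0], [0, 0, 0]]

```text
t: 19.23
tcp_pos: [0.5089, -0.0944, 0.1384]
tool_rot: [-0.003, 0.944, 0.33, -0.002]
force: [1.9, -2.3, -1.1]
grip_width: 0.0366
```

Request:
carry_out:
  rows:
    - [0.4, [0, 0, 0], [0, 0, 0]]
    - [0.4, [0, 0, 0], [0, 0, 0]]
    - [0.4, [0, 0, 0], [0, 0, 0]]
    - [0.4, [0, 0, 0], [0, 0, 0]]
    - [0.4, [0, 0, 0], [0, 0, 0]]
    - [0.4, [0, 0, 0], [0, 0, 0]]
    - [0.4, [0, 0, 0], [0, 0, 0]]
    - [0.4, [0, 0, 0], [0, 0, 0]]
    - [0.4, [0, 0, 0], [0, 0, 0]]
    - [0.4, [0, 0, 0], [0, 0, 0]]
    - [0.4, [0, 0, 0], [0, 0, 0]]
    - [0.4, [0, 0, 0], [0, 0, 0]]

```text
t: 20.23
tcp_pos: [0.509, -0.0944, 0.1384]
tool_rot: [-0.004, 0.941, 0.339, -0.002]
force: [0.7, -2.0, -0.9]
grip_width: 0.0362
```

```bash
python3 off.py '[.511,-.094,.136]'; python3 strip.py st2.png; python3 - <<'E'
from h import *
w=cam('wrist');c=np.array([.5308,.0696,.12]);d=np.array([.1646,.9864,0])
print(proj(w,[c-.09*d,c,c+.09*d]).round())
for n in('side','top'):
  p=cam(n);print(n,proj(p,[c-.03*d,c,c+.03*d]).round(1))
E
```

```text
[ 0.509  -0.0944  0.1384] theta 0.691 z [-0.006  0.005 -1.   ] z in tool err xy [0.0009 0.0079] t 20.2333 j [ 0.35  0.49 -0.32  1.95  0.21  0.75 -0.97]
shift units [0.06 0.03 0.08] f [ 0.7 -2.  -0.9] 0.03616086032974007
green rows None
[[ 210.  142.]
 [  75.   -2.]
 [ -40. -132.]]
side [[318.  192.5]
 [311.4 195.5]
 [304.8 198.6]]
top [[330.2 194.3]
 [321.8 192.7]
 [313.4 191.1]]
```

Request:
carry_out:
  rows:
    - [-0.5, [0, 0, 0], [0, 0, 0]]
    - [-0.5, [0, 0, 0], [0, 0, 0]]
    - [-0.5, [0, 0, 0], [0, 0, 0]]
    - [-0.5, [0, 0, -0.5], [0, 0, 0]]
    - [-0.5, [0, 0, -1], [0, 0, 0]]
    - [-0.5, [0, 0, -1], [0, 0, 0]]
    - [-0.5, [0.5, -0.7, -0.3], [0, 0, 0]]
    - [-0.5, [0.6, -0.8, 0], [0, 0, 0]]
    - [-0.5, [0.6, -0.8, 0], [0, 0, 0]]
    - [-0.5, [0.6, -0.7, 0], [0, 0, 0]]
    - [-0.5, [0, 0, 0], [0, 0, 0]]
    - [-0.5, [0, 0, 0], [0, 0, 0]]

```text
t: 21.43
tcp_pos: [0.5082, 0.0254, 0.2306]
tool_rot: [-0.002, 0.94, 0.341, 0.004]
force: [0.7, -0.5, 0.0]
grip_width: 0.064
```

```bash
python3 off.py '[.511,-.094,.136]'; python3 strip.py st2.png; python3 - <<'E'
from h import *
w=cam('wrist');c=np.array([.5308,.0696,.12]);d=np.array([.1646,.9864,0])
print(proj(w,[c-.09*d,c,c+.09*d]).round())
save(w,'w6.png')
E
```

```text
[0.5082 0.0254 0.2306] theta 0.696 z [ 0.007  0.006 -1.   ] z in tool err xy [-0.0089  0.0004] t 21.4333 j [ 0.2   0.34 -0.41  1.91  0.16  0.92 -1.16]
shift units [-2.51  3.12  3.13] f [ 0.7 -0.5  0. ] 0.06395726850385113
green rows [49 82]
vial cols mm [np.float64(-22.4), np.float64(30.8)]
-23 [15 15 16] -22 [55 67 17] -21 [138 169  28] -20 [158 186  53] -19 [159 188  54] -18 [157 188  51] -17 [159 190  50] -16 [158 189  54] -15 [159 190  54] -14 [159 189  54] -13 [159 188  52] -12 [159 191  53] -11 [161 190  54] -10 [159 188  55] -9 [160 191  57] -8 [161 192  57] -7 [114 130  62] -6 [64 65 57] -5 [133 157  45] -4 [160 191  54] -3 [159 188  54] -2 [159 190  51] -1 [160 190  57] 0 [156 186  47] 1 [163 194  57] 2 [198 216 119] 3 [233 230 206] 4 [237 234 213] 5 [242 240 223] 6 [246 245 234] 7 [248 247 238] 8 [247 246 235] 9 [247 245 230] 10 [243 239 223] 11 [209 222 135] 12 [166 198  60] 13 [157 186  52] 14 [156 185  51] 15 [112 133  48] 16 [66 69 61] 17 [143 169  55] 18 [155 185  49] 19 [156 185  51] 20 [154 185  48] 21 [154 183  49] 22 [153 182  48] 23 [154 183  48] 24 [150 180  47] 25 [153 183  49] 26 [150 181  49] 27 [151 180  47] 28 [149 181  45] 29 [148 179  38] 30 [140 171  33] 31 [ 92 116  19] 32 [52 48 52] 
[[362. 220.]
 [293. 140.]
 [214.  50.]]
```

View pics/st2.png

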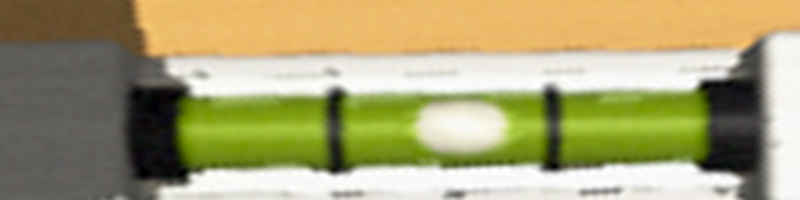

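Request:
carry_out:
  rows:
    - [-0.5, [-0.5, 0.65, 0], [0, -0.07, 0]]
    - [-0.5, [-0.7, 0.85, 0], [0, 0, 0]]
    - [-0.5, [-0.7, 0.85, 0], [0, 0, 0]]
    - [-0.5, [-0.6, 0.75, 0], [0, 0, 0]]
    - [-0.5, [0, 0, 0.2], [0, 0, 0]]
    - [-0.5, [0, 0, 0], [0, 0, 0]]

```text
t: 22.03
tcp_pos: [0.5095, -0.1059, 0.2235]
tool_rot: [0.001, 0.941, 0.338, -0.0]
force: [-0.4, 1.3, 0.3]
grip_width: 0.0643
```

```bash
python3 off.py '[.511,-.0944,.138]'
```

```text
[ 0.5095 -0.1059  0.2235] theta 0.689 z [-0.    -0.001 -1.   ] z in tool err xy [ 0.0012 -0.0009] t 22.0333 j [ 0.4   0.36 -0.35  1.88  0.15  0.92 -0.9 ]
shift units [ 0.29 -0.27  2.85] f [-0.4  1.3  0.3] 0.06425087892114983
```

Request:
carry_out:
  rows:
    - [-0.5, [0.29, -0.27, 0.2], [0, 0, 0]]
    - [-0.5, [0, 0, 0.7], [0, 0, 0]]
    - [-0.5, [0, 0, 0.8], [0, 0, 0]]
    - [-0.5, [0, 0, 0.7], [0, 0, 0]]
    - [-0.5, [0, 0, 0.35], [0, 0, 0]]
    - [-0.5, [0, 0, 0], [0, 0, 0]]

```text
t: 22.53
tcp_pos: [0.512, -0.098, 0.1394]
tool_rot: [0.002, 0.942, 0.334, 0.001]
force: [-0.4, 0.2, -0.3]
grip_width: 0.0637
```

```bash
python3 off.py '[.511,-.0944,.138]'
```

```text
[ 0.512  -0.098   0.1394] theta 0.682 z [ 0.003 -0.003 -1.   ] z in tool err xy [-0.0001 -0.0045] t 22.5333 j [ 0.35  0.48 -0.32  1.95  0.22  0.74 -0.98]
shift units [ 0.05 -0.11  0.05] f [-0.4  0.2 -0.3] 0.06369149926334199
```

Request:
carry_out:
  rows:
    - [0.2, [0, -0.1, 0], [0, 0, 0]]
    - [0.2, [0, 0, 0], [0, 0, 0]]
    - [0.2, [0, 0, 0], [0, 0, 0]]
    - [0.4, [0, 0, 0], [0, 0, 0]]
    - [0.4, [0, 0, 0], [0, 0, 0.9]]
    - [0.4, [0, 0, 0], [0, 0, 0.9]]
    - [0.4, [0, 0, 0], [0, 0, 0.8]]
    - [0.4, [0, 0, 0], [0, 0, 0.2]]
    - [0.4, [0, 0, 0], [0, 0, 0]]

```text
t: 23.28
tcp_pos: [0.5087, -0.094, 0.1406]
tool_rot: [0.001, 0.986, 0.166, 0.001]
force: [2.0, 0.2, -9.0]
grip_width: 0.036
```

```bash
python3 off.py '[.511,-.0944,.138]'
```

```text
[ 0.5087 -0.094   0.1406] theta 0.333 z [ 0.002 -0.001 -1.   ] z in tool err xy [-0.0011 -0.0019] t 23.2833 j [ 0.28  0.47 -0.23  1.96  0.16  0.73 -1.28]
shift units [0.07 0.04 0.09] f [ 2.   0.2 -9. ] 0.03604339332538243
```

Request:
carry_out:
  rows:
    - [-0.5, [0, 0, 0], [0, 0, 0]]
    - [-0.5, [0, 0, 0], [0, 0, 0]]
    - [-0.5, [0, 0, 0], [0, 0, 0]]
    - [-0.5, [0, 0, -0.5], [0, 0, 0]]
    - [-0.5, [0, 0, -1], [0, 0, 0]]
    - [-0.5, [0, 0, -1], [0, 0, 0]]
    - [1, [0, 0, -0.3], [0, 0, 0.95]]
    - [1, [0, 0, 0], [0, 0, 0.95]]
    - [1, [0, 0, 0], [0, 0, 0.95]]
    - [1, [0, 0, 0], [0, 0, 0.8]]
    - [1, [0, -0.5, 0], [0, 0, 0]]
    - [1, [0, -1, 0], [0, 0, 0]]
    - [1, [0, -1, 0], [0, 0, 0]]
    - [1, [0, -1, 0], [0, 0, 0]]
    - [1, [0, -1, 0], [0, 0, 0]]
    - [1, [0, -1, 0], [0, 0, 0]]
    - [1, [0, -0.8, 0], [0, 0, 0]]
    - [1, [0, 0, 0], [0, 0, 0]]
    - [1, [0, 0, 0], [0, 0, 0]]

```text
t: 24.87
tcp_pos: [0.5409, 0.098, 0.2428]
tool_rot: [0.002, 0.998, -0.055, 0.017]
force: [-0.0, -1.1, 0.2]
grip_width: 0.0004
```

```bash
python3 off.py '[.5395,.1215,.155]'; python3 strip.py st3.png
```

```text
[0.5409 0.098  0.2428] theta -0.109 z [ 0.033 -0.005 -0.999] z in tool err xy [-0.0333 -0.0016] t 24.8667 j [-0.07  0.36 -0.25  1.82  0.12  0.94 -2.05]
shift units [-0.23 -0.78  2.92] f [-0.  -1.1  0.2] 0.00042191499953738647
green rows [47 83]
vial cols mm [np.float64(-22.6), np.float64(30.8)]
-24 [11 11 18] -23 [53 64 13] -22 [116 143  14] -21 [127 157   8] -20 [147 177  39] -19 [151 179  45] -18 [150 181  47] -17 [151 181  49] -16 [151 181  46] -15 [150 181  44] -14 [150 179  45] -13 [151 181  50] -12 [151 180  48] -11 [151 179  46] -10 [152 181  45] -9 [147 176  48] -8 [ 84 100  30] -7 [29 33 20] -6 [103 128  18] -5 [142 173  31] -4 [152 179  48] -3 [150 179  43] -2 [149 179  46] -1 [145 172  50] 0 [113 114  90] 1 [110 105  96] 2 [113 111  97] 3 [114 111  97] 4 [114 109  97] 5 [112 109  97] 6 [113 111  97] 7 [111 107  94] 8 [129 142  76] 9 [155 188  45] 10 [150 179  47] 11 [149 179  45] 12 [153 182  47] 13 [155 185  50] 14 [ 88 102  40] 15 [31 39 19] 16 [121 147  36] 17 [157 187  51] 18 [151 179  48] 19 [150 180  49] 20 [149 178  48] 21 [149 178  46] 22 [149 177  45] 23 [148 178  44] 24 [148 177  45] 25 [148 177  46] 26 [149 178  51] 27 [149 178  46] 28 [150 178  48] 29 [150 178  45] 30 [116 139  42] 31 [11 11 15]
```

Request:
carry_out:
  rows:
    - [1, [-0.2, -0.5, 0], [0, -0.28, 0.1]]
    - [1, [0, -0.3, 0.3], [0, 0, 0]]
    - [1, [0, 0, 0.8], [0, 0, 0]]
    - [1, [0, 0, 0.9], [0, 0, 0]]
    - [1, [0, 0, 0.5], [0, 0, 0]]
    - [1, [0, 0, 0], [0, 0, 0]]
    - [1, [0, 0, 0], [0, 0, 0]]

```text
t: 25.5
tcp_pos: [0.5411, 0.1163, 0.1653]
tool_rot: [0.001, 0.998, -0.064, 0.004]
force: [0.4, -0.1, 0.3]
grip_width: -0.0
```

```bash
python3 off.py '[.5395,.1215,.141]'
```

```text
[0.5411 0.1163 0.1653] theta -0.127 z [ 0.008 -0.003 -1.   ] z in tool err xy [-0.0082 -0.002 ] t 25.5 j [-0.11  0.48 -0.23  1.86  0.16  0.82 -2.13]
shift units [-0.08 -0.17  0.81] f [ 0.4 -0.1  0.3] -2.338476070721188e-05
```

Request:
carry_out:
  rows:
    - [1, [-0.1, -0.25, 0.25], [0, -0.05, 0]]
    - [1, [0, 0, 0.3], [0, 0, 0]]
    - [1, [0, 0, 0], [0, 0, 0]]
    - [1, [0, 0, 0], [0, 0, 0]]

```text
t: 25.83
tcp_pos: [0.5407, 0.1238, 0.1494]
tool_rot: [0.001, 0.998, -0.064, 0.003]
force: [0.4, 0.1, 0.5]
grip_width: -0.0002
```

```bash
python3 off.py '[.5395,.1215,.141]'; python3 - <<'E'
from h import *
w=cam('wrist');save(w,'w7.png')
E
```

```text
[0.5407 0.1238 0.1494] theta -0.129 z [ 0.006 -0.002 -1.   ] z in tool err xy [-0.0058 -0.0011] t 25.8333 j [-0.13  0.51 -0.23  1.86  0.16  0.79 -2.15]
shift units [-0.03  0.08  0.28] f [0.4 0.1 0.5] -0.0002476962884125299
```

View pics/w7.png

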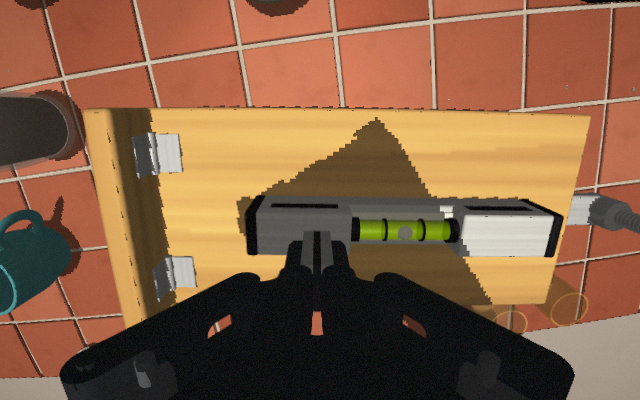

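Request:
carry_out:
  rows:
    - [1, [0, 0, 0.2], [0, 0, 0]]
    - [1, [0, 0, 0.1], [0, 0, 0]]

```text
t: 26.05
tcp_pos: [0.5417, 0.1238, 0.1412]
tool_rot: [0.001, 0.998, -0.064, 0.004]
force: [-0.5, -0.2, -0.1]
grip_width: -0.0003
```

Request:
carry_out:
  rows:
    - [1, [0, 0, 0.1], [0, 0, 0]]
    - [1, [0, 0, 0.1], [0, 0, 0]]

```text
t: 26.22
tcp_pos: [0.5428, 0.1234, 0.1392]
tool_rot: [0.001, 0.998, -0.065, 0.005]
force: [-17.0, -3.8, 48.4]
grip_width: 0.0001
```

Request:
carry_out:
  rows:
    - [1, [0, 0, -0.03], [0, 0, 0]]

```text
t: 26.3
tcp_pos: [0.5429, 0.1239, 0.1415]
tool_rot: [0.001, 0.998, -0.065, 0.005]
force: [-0.3, 0.7, -0.5]
grip_width: -0.0
```

Request:
carry_out:
  rows:
    - [1, [-0.05, 0, 0.04], [0, 0, 0]]

```text
t: 26.38
tcp_pos: [0.5424, 0.1243, 0.1415]
tool_rot: [0.001, 0.998, -0.065, 0.006]
force: [0.4, -0.1, -0.5]
grip_width: 0.0002
```

Request:
carry_out:
  rows:
    - [1, [0, 0, 0.03], [0, 0, 0]]

```text
t: 26.47
tcp_pos: [0.5423, 0.1244, 0.1406]
tool_rot: [0.001, 0.998, -0.065, 0.007]
force: [0.0, 0.1, -0.4]
grip_width: 0.0002
```

Request:
carry_out:
  rows:
    - [1, [0, 0, 0.02], [0, 0, 0]]

```text
t: 26.55
tcp_pos: [0.5425, 0.1244, 0.14]
tool_rot: [0.001, 0.998, -0.065, 0.007]
force: [-1.4, -1.4, 8.0]
grip_width: -0.0001
```

Request:
carry_out:
  rows:
    - [1, [0, 0, 0.02], [0, 0, 0]]

```text
t: 26.63
tcp_pos: [0.5427, 0.1243, 0.1398]
tool_rot: [0.001, 0.998, -0.065, 0.007]
force: [-4.5, -1.9, 15.2]
grip_width: -0.0
```

```bash
python3 - <<'E'
from h import *
for i in range(26):
    cam('top')
    if i%5==0: print(np.round(env.get_obs()['force'],1),env.get_obs()['tcp_pos'][2])
w=cam('wrist')
for r in env.regions_of(w,'hook')[:1]:print('hook',r['confidence'],r['bbox'])
E
python3 strip.py st4.png; python3 off.py '[.5395,.1215,.141]'
```

```text
[-3.   0.5 10.3] 0.1399034609484402
[-2.6 -0.4 10.3] 0.13992647008419243
[-2.7 -0.8 10.2] 0.13993028966465804
[-2.8 -0.8  9.9] 0.13991571439537578
[-3.1 -0.2 10.6] 0.13991035923610387
[-2.9 -1.2  9.8] 0.13991266798122612
green rows [46 85]
vial cols mm [np.float64(-24.0), np.float64(29.8)]
-25 [28 29 30] -24 [41 50 10] -23 [105 136   0] -22 [102 132   0] -21 [101 132   0] -20 [103 133   0] -19 [105 136   0] -18 [126 156  15] -17 [129 159  21] -16 [128 158  21] -15 [129 156  20] -14 [128 159  24] -13 [129 157  24] -12 [129 158  19] -11 [127 157  20] -10 [130 159  23] -9 [45 54 16] -8 [12 14 14] -7 [107 137   0] -6 [104 133   0] -5 [104 134   0] -4 [104 133   0] -3 [125 154  19] -2 [128 157  21] -1 [126 153  36] 0 [112 116  83] 1 [111 108  96] 2 [108 105  93] 3 [111 109  93] 4 [112 108  96] 5 [112 110  95] 6 [112 109  96] 7 [111 110  92] 8 [125 150  46] 9 [130 156  25] 10 [127 157  23] 11 [126 154  20] 12 [129 158  27] 13 [102 125  25] 14 [14 12 17] 15 [77 99  3] 16 [106 134   0] 17 [102 131   0] 18 [130 157  25] 19 [129 157  29] 20 [129 158  25] 21 [132 161  34] 22 [130 159  30] 23 [129 157  27] 24 [128 159  32] 25 [130 157  28] 26 [130 156  24] 27 [130 157  30] 28 [129 156  26] 29 [134 165  26] 30 [20 23 12] 
[0.5426 0.1244 0.1399] theta -0.13 z [ 0.014 -0.002 -1.   ] z in tool err xy [-0.0137 -0.0006] t 28.0833 j [-0.14  0.52 -0.23  1.87  0.17  0.76 -2.16]
shift units [-0.09  0.11 -0.04] f [-2.4 -1.3 10.4] -0.00037439023792379996
```

```bash
python3 -c "
from h import *
print(env.close_job()); print(env.get_obs()['force'])"
```

```text
the job is handed in; nothing more can be done
None
the job is handed in; nothing more can be done
```

I closed the hook, laid the level on the middle of the board, levelled the shelf with the knob, and handed the job in at about 28 s with the fingertip still pressing. The close call reports no verdict.

- **Hook:** I pushed the peg down until the tip stopped at the closed height, with about 27 N showing at the wrist. The next picture showed the hook on its pin. I judged this from the stop height and the picture; the hook angle itself was not measured, and I did not check it again before handing in.
- **Level:** I measured it about 10–14 mm from the board's middle, lengthwise and released.
- **Foot knob:** I turned it about 2.6 rad clockwise in two goes. The bubble then sat about 0.1 mm from the middle.
- **Pressing:** The push held steady at about 10 N for over 1 s, and the bubble stayed about 0.7 mm from the middle, inside the 3 mm allowed. The level's own weight adds about 2.4 N, so it should bear on the board with about 12 N, but that contact force was not read directly.

**Near miss:** The first touch on the level briefly reached 48 N at the wrist, close to the 50 N limit, because my step was too large. That reading came at the end of a move, so the true peak may have been higher. I backed off at once and pressed again gently.

The crockery and glasses were not touched as far as the pictures show. I did not measure their positions again afterwards.

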